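# Close the kimchi jar, then hold the spring clip gaping over the crate's name card

## Task

Finish off the loaded crate: close the glass jar's lid and press its wire clamp all the way down against the jar; then squeeze the wide steel spring clip, lift it off the crate's rim, and bring it astride the middle of the top edge of the name card, square to it, one jaw on each side and well open, so that I can slide the order slip in beside the card. Finish while still holding: keep the clip squeezed open there, touching neither card nor crate, and do not let it bite or put it down. Keep the jar upright, and leave the plate, tongs and pestle as they lie.

Things in the scene. Friction and masses are not known exactly. Their poses are not given: they have to be found in the camera images.
- crate: Two stacked light blue plastic crates, fixed, each 300 mm (own x) x 400 mm (own y) x 105 mm high, nested 10 mm, walls 5 mm thick. Origin under the centre of the lower one on the table; the upper crate's inner floor is 100 mm and its rim 200 mm above the origin. The clip and the name card are on its two short walls (own y = +/-197.5 mm), which of them is on which wall varies.
- jar: Glass jar packed full, about 1.4 kg, loose in the upper crate. Origin under its centre. 96 mm in diameter; glass rim 115 mm, top of the closed lid 130 mm above the origin. Own -x is its front (clamp side), away from the robot within 0.6 rad; the lid's hinge axis is parallel to own y, 50 mm behind the jar's axis (own +x), 117 mm up.
- jar_lid (a joint): Angle of the jar's glass lid (disc 92 mm wide, 14 mm thick), rad: 0 is shut, about 0.4 to 0.85 at the start with the front lifted. The stiff hinge keeps the lid where it is left; a push of about 3 N down on its top moves it.
- lid_top (a point): Centre of the lid's top face; moves with the lid (50 mm in front of the lid's hinge).
- jar_clamp (a joint): Angle of the wire clamp lever at the lid's front, rad: 0 is all the way down, flat against the jar's front; pi/2 stands straight out to the front of the lid; 1.2 to 1.8 at the start. It stays where it is left; about 2 N at its end turns it.
- clamp_pivot (a point): Middle of the clamp's hinge line, on the lid's front edge, 101.5 mm in front of the lid's hinge and 3 mm above it (lid shut: 51.5 mm in front of the jar's axis, 120 mm above the jar's origin); moves with the lid. The hinge line is parallel to the jar's own y.
- clamp_tip (a point): Free end of the clamp lever, 44 mm from its pivot: a stamped steel thumb plate 34 mm wide and 3 mm thick, from 8 mm off the hinge line to this end.
- clip: Wide stainless spring clip (bulldog type), 80 g, two equal halves, biting a short wall's rim from above: jaws down, tails up. Origin on its hinge pin, about 22 mm above the rim; own x along pin and wall, y across. This body is the half on own -y. Tails 30 mm wide (along x), 42 mm high, flaring from 24 mm over their outsides at the pin to 51 mm at the top; squeezed fully: upright, about 25 mm.
- clip_jaw (a joint): Opening angle of the clip, rad: 0 jaws shut, 0.13 biting the 5 mm rim, 0.70 fully open (firm stop; jaw ends then about 26 mm apart). Squeezing the tails opens it, each half leaning by half the opening; the spring needs about 5 N at the tail tops to start and 8 N to hold fully open.
- jaw_a (a point): Middle of the lower inner edge of the clip's jaw a (half on own -y), 38 mm below the pin. Jaws are 64 mm wide (along x) and 16 mm high.
- jaw_b (a point): Middle of the lower inner edge of the other jaw (b), 38 mm below the pin.
- card: Blank white plastic name card in a grey clip-on holder, fixed on the rim of the other short crate wall, upright. Origin on the middle of the rim (the wall's mid-plane); own x along the wall, own y across it, own z up. Card 110 mm long, 3 mm thick, top edge 60 mm above the rim; holder block 60 mm long, 14 mm thick, 12 mm high above the rim.
- card_top (a point): Middle of the card's top edge, axes as card.
- plate: White ceramic plate, 144 mm wide, 18 mm high, lying in the upper crate; to be left alone. Origin under its centre.
- tongs: Steel tongs, 185 mm long along own y, 40 mm wide, 12 mm high, lying on the crate's floor; to be left alone. Origin near the middle of the underside.
- pestle: Wooden pestle, 150 mm long along own y, up to 34 mm thick, lying on the crate's floor; to be left alone. Origin at the middle of the underside.

How it is judged:
By the outcome, as a careful person would: the job done as asked, in the order asked, and still so for the second after the job is handed in, while the arm keeps its last pose, push and grip.
It also fails if it takes over 64 s, if anything falls off the work surface, if the arm or the gripper's body presses on something with over 40 N, if the wrist force passes 120 N, or if a joint passes its speed limit or range.

## Robot

A 6-joint arm with a two-finger parallel gripper is mounted at the origin on the work surface. World frame = base frame: x ahead of the robot, y to its left, z up, the work surface at z = 0. Lengths are in m, angles in rad, forces in N, time in s.
With the tool pointing down it reaches from about 0.275 to 0.85 m from the base axis. Payload 19 kg.
Tool frame: the origin (TCP) lies midway between the tips of the shut fingers; the grasp point (between the pads) lies 19 mm behind it; z points along the fingers, y is the line along which they close (so a half turn about z gives the same grasp; the last joint's range is limited). The gripper opens to 85 mm and grips with 20 to 120 N. Pads are 22 mm wide; open, the fingers measure 114 mm over their backs; the gripper's body (76 mm by 85 mm) begins 54 mm behind the grasp point. The pads swing forward as they close: fully open they stand 13 mm farther back than shut.
Start: joints at [1.137, 0.15, 1.437, -0, 1.554, -0.134], TCP at [0.17, 0.549, 0.231] pointing down, gripper open.
Joint ranges: [-2.8, 2.8], [-0.68, 2.1], [0.12, 2.68], [-1.39, 4.53], [0.16, 2.79], [-2.81, 2.81]. Speed limits (rad/s): [1.89, 1.89, 2.22, 3.01, 3.01, 3.01].

## Interface

Orientations are given as [roll, pitch, yaw] about the fixed x, y, z axes, in that order (R = Rz(yaw) Ry(pitch) Rx(roll)).
In Python, from cell import monitor, grab_frame, job_done gives the robot as it stands.
- The arm moves only by the tool jog_arm, never from a script. Its argument "plan" is a list of rows, each a list of 5 numbers: the opening, from 0 (shut) to 1 (fully open), then the shift along the world's x, y, z in mm, then the turn about the world's z in degrees. In form: [[grip, tx, ty, tz, turn], ...]. A call has exactly 8 rows; each row is the pose to reach, as a shift and turn from the pose commanded when the call began; what a row does not reach only later rows make up. A row lasts 1/12 s, in which the tool goes at most 41.7 mm and 7.16 degrees, less where a joint would pass 70% of its speed; a pose out of reach is approached as far as the arm can. A call with a gripper value outside its range is refused whole. The fingers move at their own pace and stop on an object; "force" is the grip in N (left out, the last holds). Time passes only in rows, so rows that repeat a pose let the fingers close, or fill a call up. It gives the time, the measured TCP pose, the force, the opening and the grip force at its end, in the units of the state.
- monitor.get_obs(): the state, without advancing time (a new reading comes with each control period).
- grab_frame(name): name is "side" or "top"; returns a dict with "pixels" (480x640x3 uint8, red, green, blue), "z_map" (480x640 float32, m along the optical axis (not along the pixel's ray), 0 where there is no reading), "mtx" (3x3 intrinsics, pixels), "cam_to_world" (4x4, takes a point from camera to world coordinates). Camera axes: x right, y down, z forward; pixel columns grow to the right and rows downward; lengths in m; the calibration is good to about 2 mm. A picture is of the moment at which its call begins.
- job_done(): hands the job in; it is judged then, once.
The state is a dict: "clock": time; "joint_pos": joint angles; "joint_velocities": joint speeds; "joint_torque": joint torques, N m; "ee_pos": TCP position; "tool_rot": TCP orientation; "wrist_force": force on the tool from outside, world axes, zero at the start; "wrist_torque": the same for the moment, N m; "width": finger opening in m; "finger_force": force on a finger pad.
Only numpy, scipy, OpenCV 4.12 (cv2) and the standard library are available. Lean on these libraries where they do the work, as an engineer would, in place of code of your own. Each camera call takes 0.05 s, during which the arm holds its last target. There are 200 camera calls.

## Working session

There is one attempt and no reset: what is moved stays moved. The work goes in short steps, Python scripts to look and compute and a tool call to move; the robot and the scene stay as the last step left them, time stands still between calls to the robot, and variables do not carry over. Pictures are saved under pics/ and viewed, at most 10 in all, crops included, and the job is handed in when it is done.

Besides the shell and the picture viewer there is one more tool, called after "Call:" in YAML: its name, and indented under it one key for each argument. jog_arm: Moves the arm, as the interface text tells. Its arguments: {"type":"object","properties":{"plan":{"type":"array"},"force":{"type":"number"}},"required":["plan"]}

```bash
mkdir -p pics; ls
cat > h.py <<'E'
import numpy as np, cv2
from cell import monitor, grab_frame, job_done
def world(f):
    z=f["z_map"]; K=f["mtx"]; T=f["cam_to_world"]
    v,u=np.mgrid[0:480,0:640]
    p=np.stack([(u-K[0,2])/K[0,0]*z,(v-K[1,2])/K[1,1]*z,z,np.ones_like(z)],-1)
    W=(p@np.array(T).T)[...,:3]; W[z<=0]=np.nan
    return W
def snap(name,tag):
    f=grab_frame(name); np.savez(f"pics/{tag}.npz",**f)
    cv2.imwrite(f"pics/{tag}.png",f["pixels"][...,::-1]); return f
E
python3 - <<'E'
from h import *
for n in("top","side"):
    f=snap(n,n+"0"); print(n,f["mtx"].round(1).tolist(),np.array(f["cam_to_world"]).round(3).tolist(),(f["z_map"]>0).mean())
o=monitor.get_obs(); print(o)
E
```

```text
pics
top [[601.7, 0.0, 331.5], [0.0, 601.7, 247.0], [0.0, 0.0, 1.0]] [[0.006, -0.981, 0.196, 0.336], [-1.0, -0.006, -0.001, 0.032], [0.003, -0.196, -0.981, 1.201], [0.0, 0.0, 0.0, 1.0]] 0.9961653645833334
side [[547.2, 0.0, 321.1], [0.0, 547.2, 242.6], [0.0, 0.0, 1.0]] [[0.834, -0.267, 0.483, 0.126], [-0.552, -0.418, 0.721, -0.575], [0.01, -0.868, -0.496, 0.592], [0.0, 0.0, 0.0, 1.0]] 0.9958365885416667
{'clock': 0.1, 'joint_pos': array([ 1.13702586e+00,  1.50908461e-01,  1.43792450e+00, -9.33066648e-06,
        1.55377620e+00, -1.34000126e-01]), 'joint_velocities': array([-1.33986187e-03, -4.13111169e-04, -1.09582399e-03, -6.03659646e-05,
       -2.88619750e-04,  6.32160387e-04]), 'joint_torque': array([ 5.09712656e-03, -7.14392853e+01, -5.71788561e+01, -2.25989015e-04,
        7.45821395e-03,  5.14581222e-05]), 'ee_pos': array([0.16973347, 0.54916424, 0.23077265]), 'tool_rot': array([-3.14058401e+00, -1.26559022e-04,  2.84182241e+00]), 'wrist_force': array([0.04213874, 0.12081855, 0.18447073]), 'wrist_torque': array([-0.04448266,  0.00079535, -0.00877428]), 'finger_force': 0.0, 'width': 0.08526471402931814}
```

View pics/top0.png

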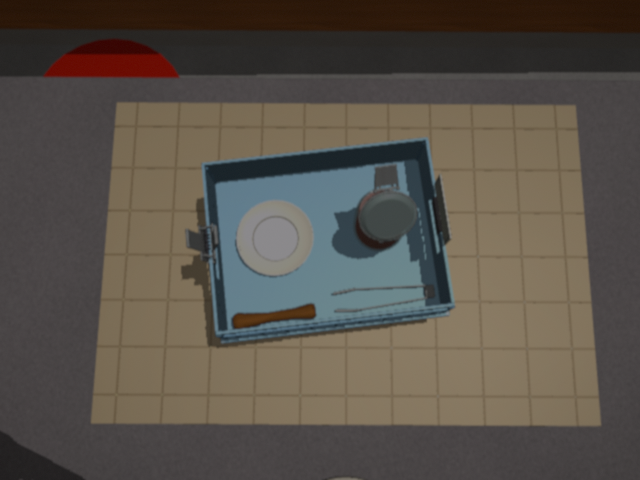

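View pics/side0.png

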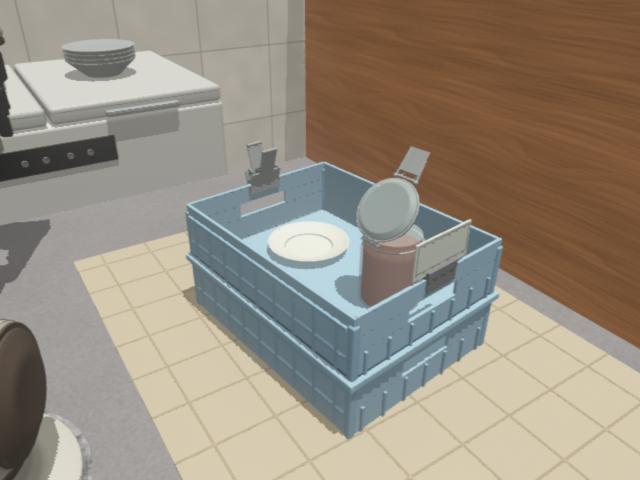

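Top view: clip on the left (+y) wall at (209,242), card on the right wall at (441,208), jar with raised lid at (387,216), clamp plate at (386,178). The side view agrees: clip at (263,165), lid at (389,209), clamp at (413,163), card at (443,250).

```bash
cat > m1.py <<'E'
from h import *
T=dict(np.load("pics/top0.npz")); S=dict(np.load("pics/side0.npz"))
WT,WS=world(T),world(S)
# crate rim: points in z 0.19..0.205
def blue(f):
    h=cv2.cvtColor(f["pixels"],cv2.COLOR_RGB2HSV); return (h[...,0]>90)&(h[...,0]<115)&(h[...,1]>50)
P=np.concatenate([W[blue(f)&(abs(W[...,2]-.199)<.006)&(W[...,0]>.1)&(W[...,0]<.8)&(abs(W[...,1])<.45)] for W,f in((WT,T),(WS,S))])
print(len(P),np.median(P[:,2]))
r=cv2.minAreaRect((P[:,:2]*1000).astype(np.float32)); print("rim rect",r,cv2.boxPoints(r))
def info(n,p):
    print(n,len(p),"mean",np.nanmean(p,0).round(4),"min",np.nanmin(p,0).round(3),"max",np.nanmax(p,0).round(3))
for W,n in((WT,"T"),(WS,"S")):
    hi=(W[...,2]>.206)&(W[...,0]>.15)&(W[...,0]<.8)&(abs(W[...,1])<.4)
    k,l,st,c=cv2.connectedComponentsWithStats(hi.astype(np.uint8))
    for i in range(1,k):
        if st[i,4]>25: info(n+str(c[i].round()),W[l==i])
E
python3 m1.py
```

```text
3821 0.19858586212770923
rim rect ((562.7319946289062, 40.74348449707031), (301.2526550292969, 405.1444396972656), 7.195062160491943) [[ 387.92007  222.85495]
 [ 438.66348 -179.09918]
 [ 737.54395 -141.36798]
 [ 686.80054  260.58615]]
T[386. 207.] 3014 mean [ 0.5859 -0.0567  0.2725] min [ 0.542 -0.108  0.206] max [ 0.641 -0.013  0.333]
T[442. 210.] 684 mean [ 0.5927 -0.1516  0.2348] min [ 0.539 -0.161  0.206] max [ 0.649 -0.143  0.264]
T[202. 240.] 743 mean [0.5389 0.2426 0.2349] min [0.509 0.212 0.206] max [0.571 0.265 0.269]
S[261. 163.] 1017 mean [0.5399 0.2337 0.2363] min [0.512 0.209 0.206] max [0.576 0.261 0.268]
S[408. 222.] 6719 mean [ 0.5866 -0.0959  0.253 ] min [ 0.54  -0.166  0.206] max [ 0.652 -0.014  0.332]
```

```bash
cat > m2.py <<'E'
from h import *
from scipy.optimize import least_squares
T=dict(np.load("pics/top0.npz")); S=dict(np.load("pics/side0.npz"))
WT,WS=world(T),world(S)
def box(W,lo,hi): 
    return ((W>=np.array(lo))&(W<=np.array(hi))).all(-1)
# jar body from side: color reddish, z .11-.2
h=cv2.cvtColor(S["pixels"],cv2.COLOR_RGB2HSV)
m=box(WS,[.5,-.12,.11],[.7,.05,.205])&((h[...,0]<20)|(h[...,0]>165))&(h[...,1]>40)
P=WS[m]; print("body",len(P),P.min(0),P.max(0))
r=least_squares(lambda c:np.hypot(P[:,0]-c[0],P[:,1]-c[1])-.048,[.59,-.06],loss="soft_l1",f_scale=.002); print("jar axis",r.x,np.abs(r.fun).mean())
# lid/clamp points top view
m=box(WT,[.52,-.115,.206],[.66,0,.35]); P=WT[m]
v,u=np.nonzero(m)
for rr in range(160,260,6):
    q=WT[rr,340:425]; mm=m[rr,340:425]
    if mm.sum(): print(rr,np.nonzero(mm)[0][[0,-1]]+340,q[mm][:, :].mean(0).round(4), q[mm][:,2].min().round(3),q[mm][:,2].max().round(3))
# lid plane
lm=box(WT,[.53,-.115,.22],[.605,0,.33]); L=WT[lm]
# ransac
rng=np.random.default_rng(0);best=None
for W,name in((WT,"T"),(WS,"S")):
  L=W[box(W,[.53,-.115,.225],[.66,0,.345])]; 
  for it in range(2):
    bb=0
    for _ in range(400):
        a,b,c=L[rng.choice(len(L),3,False)]; n=np.cross(b-a,c-a); 
        if np.linalg.norm(n)<1e-6: continue
        n/=np.linalg.norm(n); k=abs((L-a)@n)<.0015
        if k.sum()>bb: bb=k.sum();kk=k
    Q=L[kk]; c=Q.mean(0); n=np.linalg.svd(Q-c,full_matrices=False)[2][2]; n*=np.sign(n[2])
    print(name,"plane",len(Q),c.round(4),n.round(3),"tilt",np.arccos(n[2]).round(3),"az",np.arctan2(n[1],n[0]).round(3),Q.min(0).round(3),Q.max(0).round(3))
    L=L[~kk]
E
python3 m2.py
python3 -c "
import cv2;i=cv2.imread('pics/side0.png')[130:320,330:500];j=cv2.imread('pics/top0.png')[155:265,330:460]
import numpy as np
a=cv2.resize(i,None,fx=2.5,fy=2.5,interpolation=2);b=cv2.resize(j,(374,316))
o=np.zeros((475,800,3),np.uint8);o[:475,:425]=a;o[:316,425:799]=b;cv2.imwrite('pics/c1.png',o)"
```

```text
body 1977 [ 0.54919899 -0.10853333  0.1117531 ] [ 0.59820323 -0.04363107  0.2035146 ]
jar axis [ 0.59928964 -0.0577925 ] 0.0013082356052491518
166 [375 396] [ 0.636  -0.0508  0.3288] 0.325 0.332
172 [375 397] [ 0.6293 -0.0523  0.3205] 0.316 0.325
178 [374 397] [ 0.6222 -0.0521  0.3125] 0.308 0.316
184 [374 398] [ 0.6154 -0.0511  0.3035] 0.298 0.309
190 [371 394] [ 0.6172 -0.0514  0.2653] 0.211 0.298
196 [364 409] [ 0.6035 -0.0563  0.278 ] 0.211 0.296
202 [359 414] [ 0.5937 -0.0566  0.2775] 0.207 0.291
208 [359 416] [ 0.5848 -0.0583  0.2741] 0.213 0.284
214 [358 416] [ 0.5766 -0.0581  0.2675] 0.207 0.274
220 [359 415] [ 0.5685 -0.0587  0.2607] 0.246 0.267
226 [360 412] [ 0.5606 -0.0578  0.2519] 0.241 0.259
232 [364 406] [ 0.5526 -0.0563  0.2432] 0.235 0.249
238 [373 398] [ 0.5453 -0.0586  0.2309] 0.219 0.236
T plane 1315 [ 0.5795 -0.0589  0.2719] [-0.704 -0.113  0.701] tilt 0.794 az -2.982 [ 0.544 -0.104  0.234] [ 0.64  -0.017  0.332]
T plane 735 [ 0.5917 -0.0571  0.28  ] [-0.704 -0.103  0.703] tilt 0.792 az -2.996 [ 0.543 -0.106  0.229] [ 0.64  -0.013  0.329]
S plane 1913 [ 0.5743 -0.0651  0.2649] [-0.722 -0.117  0.682] tilt 0.821 az -2.98 [ 0.545 -0.108  0.233] [ 0.639 -0.022  0.331]
S plane 918 [ 0.5983 -0.0647  0.2847] [-0.708 -0.146  0.691] tilt 0.808 az -2.939 [ 0.545 -0.11   0.228] [ 0.642 -0.019  0.331]
```

View pics/c1.png

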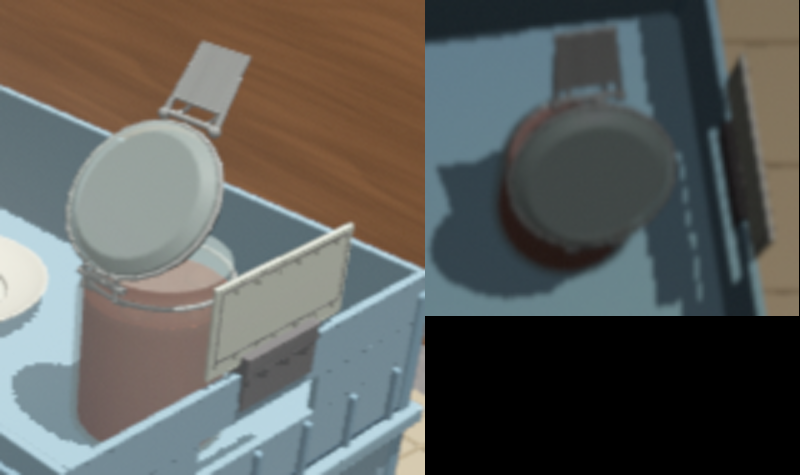

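The crop shows the lid raised about 0.8 rad with its front towards +x (azimuth about 0.14 rad), the thumb plate roughly in line with the lid and the gripper lane clear. Measured points match the given geometry (hinge about (.550,-.065,.217), closed lid top z≈.23). Moving now.

Call:
jog_arm:
  plan:
    - [0, 0, 0, 40, 3]
    - [0, 8, -11, 75, 6]
    - [0, 20, -28, 105, 9]
    - [0, 36, -50, 133, 12]
    - [0, 54, -76, 155, 15]
    - [0, 75, -105, 170, 18]
    - [0, 97, -137, 170, 21]
    - [0, 119, -169, 170, 24]
  force: 40

```text
clock: 0.77
ee_pos: [0.2894, 0.379, 0.4019]
tool_rot: [3.141, 0.001, -3.019]
wrist_force: [1.4, -0.1, -0.3]
width: 0.0001
finger_force: 0.0
```

Call:
jog_arm:
  plan:
    - [0, 23, -33, 0, 0]
    - [0, 46, -66, 0, 0]
    - [0, 69, -99, 0, 0]
    - [0, 92, -132, 0, 0]
    - [0, 115, -165, 0, 0]
    - [0, 138, -198, 0, 0]
    - [0, 161, -231, 0, 0]
    - [0, 184, -264, 0, 0]

```text
clock: 1.43
ee_pos: [0.4734, 0.1143, 0.4012]
tool_rot: [-3.142, -0.0, -3.023]
wrist_force: [0.4, 1.2, 0.4]
width: 0.0001
finger_force: 0.0
```

Call:
jog_arm:
  plan:
    - [0, 23, -33, 0, 0]
    - [0, 46, -66, 0, 0]
    - [0, 69, -99, 0, 0]
    - [0, 90, -132, 0, 0]
    - [0, 110, -160, 0, 0]
    - [0, 120, -174, 0, 0]
    - [0, 120, -174, 0, 0]
    - [0, 120, -174, 0, 0]

```text
clock: 2.1
ee_pos: [0.5932, -0.0585, 0.4002]
tool_rot: [3.141, -0.002, -3.024]
wrist_force: [0.3, 1.0, -0.2]
width: -0.0001
finger_force: 0.0
```

Call:
jog_arm:
  plan:
    - [0, 0, 0, -25, 0]
    - [0, 0, 0, -50, 0]
    - [0, 0, 0, -75, 0]
    - [0, 0, 0, -95, 0]
    - [0, 0, 0, -105, 0]
    - [0, 0, 0, -113, 0]
    - [0, 0, 0, -121, 0]
    - [0, 0, 0, -128, 0]

```text
clock: 2.77
ee_pos: [0.593, -0.0574, 0.2738]
tool_rot: [-3.141, 0.001, -3.022]
wrist_force: [-0.5, -0.0, 1.7]
width: -0.0002
finger_force: 0.8
```

Call:
jog_arm:
  plan:
    - [0, 0, 0, -6, 0]
    - [0, 0, 0, -12, 0]
    - [0, 0, 0, -18, 0]
    - [0, 0, 0, -23, 0]
    - [0, 0, 0, -28, 0]
    - [0, 0, 0, -32, 0]
    - [0, 0, 0, -35, 0]
    - [0, 0, 0, -37, 0]

```text
clock: 3.43
ee_pos: [0.5928, -0.0577, 0.2359]
tool_rot: [-3.142, -0.0, -3.023]
wrist_force: [0.1, 0.6, 1.3]
width: 0.0003
finger_force: 0.9
```

Call:
jog_arm:
  plan:
    - [0, 0, 0, -1, 0]
    - [0, 0, 0, -2, 0]
    - [0, 0, 0, -3, 0]
    - [0, 0, 0, -4, 0]
    - [0, 0, 0, -5, 0]
    - [0, 0, 0, -5.5, 0]
    - [0, 0, 0, -6, 0]
    - [0, 0, 0, -6, 0]

```text
clock: 4.1
ee_pos: [0.5928, -0.0577, 0.2302]
tool_rot: [-3.141, -0.0, -3.022]
wrist_force: [0.3, 0.2, 0.3]
width: -0.0002
finger_force: 0.2
```

Call:
jog_arm:
  plan:
    - [0, 0, 0, -0.5, 0]
    - [0, 0, 0, -1, 0]
    - [0, 0, 0, -1.5, 0]
    - [0, 0, 0, -2, 0]
    - [0, 0, 0, -2, 0]
    - [0, 0, 0, -2, 0]
    - [0, 0, 0, -2, 0]
    - [0, 0, 0, -2, 0]

```text
clock: 4.77
ee_pos: [0.5929, -0.0577, 0.2298]
tool_rot: [-3.141, 0.002, -3.022]
wrist_force: [-3.7, 1.4, 16.9]
width: 0.0004
finger_force: 8.2
```

Run:
```python
from h import *
f=snap("side","s1"); print(monitor.get_obs()["wrist_force"])
i=f["pixels"][130:320,300:500,::-1]; cv2.imwrite("pics/s1c.png",cv2.resize(i,None,fx=3,fy=3))
```

```text
[-4.75175225  1.67878197 16.1545557 ]
```

View pics/s1c.png

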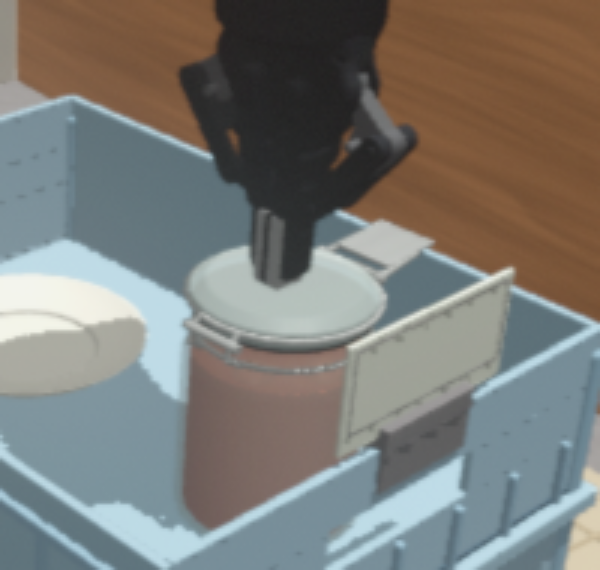

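The side crop shows the lid flat and shut under the fingers (17 N on the stop), the thumb plate still straight out at crop (385,245).

Run:
```python
from h import *
for n in("side",):
    f=dict(np.load("pics/s1.npz")); W=world(f)
    m=((W>[.655,-.1,.207])&(W<[.72,0,.26])).all(-1); P=W[m]
    print(m.sum(),P.min(0).round(4),P.max(0).round(4),P.mean(0).round(4))
    r=cv2.minAreaRect((P[:,:2]*1000).astype(np.float32)); print(r, cv2.boxPoints(r).round(1).tolist())
    v,u=np.nonzero(m);print(u.min(),u.max(),v.min(),v.max())
```

```text
306 [ 0.6559 -0.0693  0.2143] [ 0.6944 -0.027   0.2277] [ 0.6729 -0.0494  0.2251]
((674.4783935546875, -48.185508728027344), (41.21321487426758, 37.83432388305664), 7.472420692443848) [[651.5999755859375, -32.099998474121094], [656.5, -69.5999984741211], [697.4000244140625, -64.30000305175781], [692.4000244140625, -26.700000762939453]]
413 444 203 221
```

Call:
jog_arm:
  plan:
    - [0, 0, 0, 10, 0]
    - [0, 5, 1, 25, 0]
    - [0, 20, 3, 38, 0]
    - [0, 40, 5, 42, 0]
    - [0, 60, 7, 42, 0]
    - [0, 76, 9, 42, 0]
    - [0, 88, 10, 42, 0]
    - [0, 88, 10, 42, 0]

```text
clock: 5.48
ee_pos: [0.6822, -0.0475, 0.2693]
tool_rot: [3.141, -0.001, -3.022]
wrist_force: [-0.9, 0.5, -0.1]
width: 0.0002
finger_force: 0.0
```

Call:
jog_arm:
  plan:
    - [0, 0, 0, -15, 0]
    - [0, 0, 0, -28, 0]
    - [0, 0, 0, -38, 0]
    - [0, 0, 0, -46, 0]
    - [0, 0, 0, -54, 0]
    - [0, 0, 0, -62, 0]
    - [0, 0, 0, -70, 0]
    - [0, 0, 0, -76, 0]

```text
clock: 6.15
ee_pos: [0.6808, -0.0477, 0.1936]
tool_rot: [-3.141, 0.0, -3.023]
wrist_force: [-0.2, -0.4, 3.2]
width: -0.0003
finger_force: 0.9
```

Call:
jog_arm:
  plan:
    - [0, 0, 0, -4, 0]
    - [0, 0, 0, -8, 0]
    - [0, -2, 0, -8, 0]
    - [0, -4, -0.5, -8, 0]
    - [0, -6, -1, -8, 0]
    - [0, -8, -1, -8, 0]
    - [0, -10, -1, -8, 0]
    - [0, -12, -1.5, -8, 0]

```text
clock: 6.82
ee_pos: [0.6686, -0.0491, 0.1864]
tool_rot: [-3.141, 0.0, -3.022]
wrist_force: [3.1, 1.0, 0.2]
width: -0.0002
finger_force: 1.0
```

Call:
jog_arm:
  plan:
    - [0, -0.5, 0, 0, 0]
    - [0, -1, 0, 0, 0]
    - [0, -1.5, 0, 0, 0]
    - [0, -2, 0, 0, 0]
    - [0, -2.5, 0, 0, 0]
    - [0, -3, 0, 0, 0]
    - [0, -3, 0, 0, 0]
    - [0, -3, 0, 0, 0]

```text
clock: 7.48
ee_pos: [0.6658, -0.0492, 0.1863]
tool_rot: [-3.141, -0.0, -3.023]
wrist_force: [0.9, -0.2, -0.6]
width: 0.0001
finger_force: 0.7
```

Run:
```python
from h import *
print(monitor.get_obs()["wrist_force"])
f=snap("side","s2"); W=world(f)
T=snap("top","t2")
i=f["pixels"][170:320,340:480,::-1]; j=T["pixels"][150:270,330:450,::-1]
cv2.imwrite("pics/s2c.png",np.hstack([cv2.resize(i,(420,450)),cv2.resize(j,(375,450))]))
```

```text
[ 0.86900575 -0.21575088 -0.60814856]
```

View pics/s2c.png

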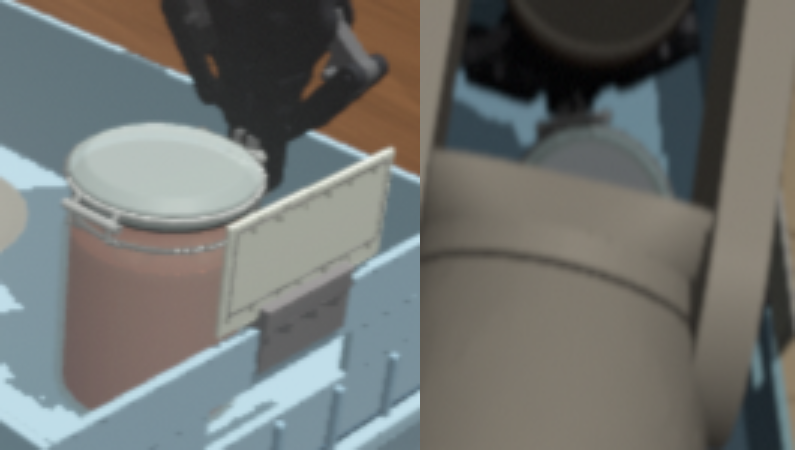

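The clamp is nearly down behind the lid (crop (262,175)); the lid is flat. Pressing on until the force rises.

Call:
jog_arm:
  plan:
    - [0, -0.5, 0, 0, 0]
    - [0, -1, 0, 0, 0]
    - [0, -1.5, 0, 0, 0]
    - [0, -2, 0, 0, 0]
    - [0, -2, 0, 0, 0]
    - [0, -2, 0, 0, 0]
    - [0, -2, 0, 0, 0]
    - [0, -2, 0, 0, 0]

```text
clock: 8.25
ee_pos: [0.6638, -0.0491, 0.1863]
tool_rot: [-3.142, -0.0, -3.022]
wrist_force: [0.6, -0.1, -0.3]
width: -0.0
finger_force: 0.5
```

Call:
jog_arm:
  plan:
    - [0, -0.5, 0, 0, 0]
    - [0, -1, 0, 0, 0]
    - [0, -1, 0, 0, 0]
    - [0, -1.5, 0, 0, 0]
    - [0, -1.5, 0, 0, 0]
    - [0, -1.5, 0, 0, 0]
    - [0, -1.5, 0, 0, 0]
    - [0, -1.5, 0, 0, 0]

```text
clock: 8.92
ee_pos: [0.6623, -0.0492, 0.1863]
tool_rot: [-3.141, -0.0, -3.023]
wrist_force: [1.8, -0.2, -0.7]
width: 0.0001
finger_force: 0.8
```

Call:
jog_arm:
  plan:
    - [0, -0.5, 0, 0, 0]
    - [0, -1, 0, 0, 0]
    - [0, -1, 0, 0, 0]
    - [0, -1.5, 0, 0, 0]
    - [0, -1.5, 0, 0, 0]
    - [0, -2, 0, 0, 0]
    - [0, -2, 0, 0, 0]
    - [0, -2, 0, 0, 0]

```text
clock: 9.58
ee_pos: [0.661, -0.0492, 0.1868]
tool_rot: [-3.141, 0.002, -3.022]
wrist_force: [9.5, -0.6, 1.3]
width: -0.0003
finger_force: 4.0
```

Call:
jog_arm:
  plan:
    - [0, -0.5, 0, 0, 0]
    - [0, -1, 0, 0, 0]
    - [0, -1, 0, 0, 0]
    - [0, -1, 0, 0, 0]
    - [0, -1, 0, 0, 0]
    - [0, 3, 0, 0, 0]
    - [0, 10, 0, 0, 0]
    - [0, 15, 0, 0, 0]

```text
clock: 10.25
ee_pos: [0.6757, -0.0491, 0.1863]
tool_rot: [3.142, -0.0, -3.023]
wrist_force: [-0.0, 0.3, -0.0]
width: 0.0001
finger_force: 0.0
```

Call:
jog_arm:
  plan:
    - [0, 0, 0, 30, 0]
    - [0, 0, 0, 65, 0]
    - [0, 0, 0, 100, 0]
    - [0, 0, 0, 130, 0]
    - [0, -10, 20, 145, 0]
    - [0, -20, 50, 155, 0]
    - [0.4, -30, 85, 160, 0]
    - [1, -40, 120, 160, 0]

```text
clock: 10.92
ee_pos: [0.6352, 0.0717, 0.3475]
tool_rot: [-3.141, 0.001, -3.024]
wrist_force: [0.8, 0.9, -0.5]
width: 0.0232
finger_force: 0.0
```

Run:
```python
from h import *
f=snap("side","s3"); T=snap("top","t3")
i=f["pixels"][170:320,340:480,::-1]; j=T["pixels"][150:270,330:450,::-1]
cv2.imwrite("pics/s3c.png",np.hstack([cv2.resize(i,(420,450)),cv2.resize(j,(375,450))]))
W=world(T)
m=((W>[.5,-.13,.2])&(W<[.68,0.02,.26])).all(-1); P=W[m]; r=cv2.minEnclosingCircle((P[:,:2]*1000).astype(np.float32)); print(r,P.max(0),P.min(0))
# clip, pre-move frames
for tag in("top0","side0"):
    W=world(dict(np.load(f"pics/{tag}.npz")))
    c,s=np.cos(.1256),np.sin(.1256)
    for n,lo,hi in(("clip",[.49,.2,.203],[.59,.28,.3]),("card",[.52,-.17,.215],[.67,-.13,.3])):
        P=W[((W>lo)&(W<hi)).all(-1)]
        Q=np.c_[(P[:,0]-.5627)*c+(P[:,1]-.0407)*s,-(P[:,0]-.5627)*s+(P[:,1]-.0407)*c,P[:,2]]
        print(tag,n,len(Q),np.percentile(Q,[0,3,50,97,100],axis=0).round(4).tolist())
        if n=="card":
            t=Q[Q[:,2]>.25]; print(" top yaw rel",np.polyfit(t[:,0],t[:,1],1))
        else:
            for z in(.21,.225,.24,.25,.258,.264):
                t=Q[abs(Q[:,2]-z)<.004]
                if len(t): print("  z",z,t[:,:2].min(0).round(4),t[:,:2].max(0).round(4))
```

```text
((596.8212280273438, -57.016212463378906), 55.03688049316406) [ 0.65103491 -0.01659333  0.23623388] [ 0.54196648 -0.10481172  0.20010321]
top0 clip 766 [[-0.0423, 0.1733, 0.203], [-0.0246, 0.1751, 0.2062], [0.0016, 0.2061, 0.2272], [0.0278, 0.2218, 0.2665], [0.0499, 0.2246, 0.2688]]
  z 0.21 [-0.0277  0.1902] [0.0317 0.2072]
  z 0.225 [-0.028   0.1862] [0.032 0.213]
  z 0.24 [-0.0129  0.1803] [0.0175 0.216 ]
  z 0.25 [-0.0132  0.1783] [0.0182 0.2193]
  z 0.258 [-0.0129  0.1749] [0.0162 0.2246]
  z 0.264 [-0.0126  0.1733] [0.0178 0.2246]
top0 card 516 [[-0.048, -0.1983, 0.2151], [-0.0465, -0.1974, 0.2164], [0.0044, -0.195, 0.2439], [0.0582, -0.1942, 0.2619], [0.0619, -0.1886, 0.2644]]
 top yaw rel [ 0.00070466 -0.19565489]
side0 clip 1063 [[-0.0262, 0.1703, 0.2032], [-0.0234, 0.1726, 0.2053], [0.0009, 0.1885, 0.2333], [0.0295, 0.2188, 0.2662], [0.037, 0.221, 0.2678]]
  z 0.21 [-0.0261  0.1845] [0.0364 0.2074]
  z 0.225 [-0.025   0.1813] [0.0343 0.2103]
  z 0.24 [-0.0106  0.176 ] [0.02   0.2163]
  z 0.25 [-0.0102  0.1731] [0.0212 0.2193]
  z 0.258 [-0.0105  0.1708] [0.0211 0.221 ]
  z 0.264 [-0.0113  0.1703] [0.0211 0.221 ]
side0 card 1667 [[-0.0476, -0.2015, 0.215], [-0.045, -0.2005, 0.2167], [0.0034, -0.1994, 0.2398], [0.0593, -0.1978, 0.2611], [0.0645, -0.1959, 0.2624]]
 top yaw rel [-0.00505225 -0.19918905]
```

View pics/s3c.png

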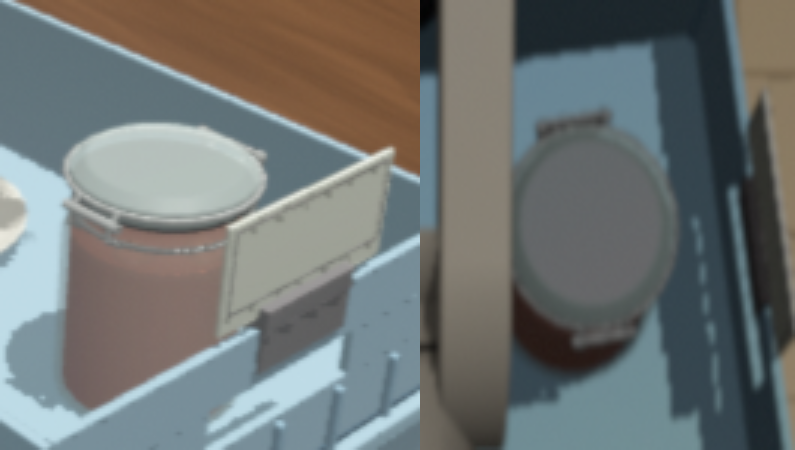

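Clip and card located: clip centre in the crate frame ≈ (.003–.005, .197), card ≈ (.008, -.197). The clamp looks down (crop (575,122)); I'll check that numerically.

Run:
```python
from h import *
W=world(dict(np.load("pics/t3.npz")))
P=W[((W>[.64,-.09,.13])&(W<[.7,-.02,.26])).all(-1)]
for z in np.arange(.15,.24,.01):
    t=P[abs(P[:,2]-z)<.005]
    if len(t): print(z.round(3),len(t),t.min(0).round(4),t.max(0).round(4))
c,s=np.cos(.1256),np.sin(.1256)
for n,a,b in(("clip",.0035,.197),("card",.0075,-.1972)): print(n,.5627+a*c-b*s,.0407+a*s+b*c)
print(monitor.get_obs()["ee_pos"],monitor.get_obs()["width"])
```

```text
0.2 2 [ 0.6432 -0.0356  0.2021] [ 0.6449 -0.0321  0.2023]
0.21 15 [ 0.6439 -0.0663  0.2056] [ 0.6491 -0.0336  0.2142]
0.22 75 [ 0.64   -0.0749  0.2176] [ 0.651  -0.0292  0.225 ]
0.23 18 [ 0.6405 -0.0696  0.2251] [ 0.6483 -0.0307  0.2286]
clip 0.5414942335801399 0.23658661381152704
card 0.5948441699475421 -0.1540070680236943
[0.63428101 0.07525657 0.34720205] 0.03799877490764552
```

Call:
jog_arm:
  plan:
    - [1, -15, 25, 0, 0]
    - [1, -32, 55, 0, 0]
    - [1, -49, 85, 0, 0]
    - [1, -66, 115, 0, 0]
    - [1, -80, 139, 0, 0]
    - [1, -89, 154, 0, 0]
    - [1, -93, 161, 0, 0]
    - [1, -93, 161, 0, 0]

```text
clock: 11.68
ee_pos: [0.542, 0.2328, 0.3463]
tool_rot: [-3.142, -0.0, -3.021]
wrist_force: [-1.2, 0.3, 0.3]
width: 0.0853
finger_force: 0.0
```

Run:
```python
from h import *
o=monitor.get_obs();print(o["ee_pos"],o["tool_rot"],o["width"])
```

```text
[0.54195617 0.23284112 0.34633088] [-3.14155529e+00 -1.40557353e-04 -3.02086319e+00] 0.08532956048825038
```

Call:
jog_arm:
  plan:
    - [1, -0.5, 3.5, -15, 0.3]
    - [1, -0.5, 3.5, -35, 0.3]
    - [1, -0.5, 3.5, -55, 0.3]
    - [1, -0.5, 3.5, -75, 0.3]
    - [1, -0.5, 3.5, -93, 0.3]
    - [1, -0.5, 3.5, -108, 0.3]
    - [1, -0.5, 3.5, -117, 0.3]
    - [1, -0.5, 3.5, -117, 0.3]

```text
clock: 12.35
ee_pos: [0.5419, 0.2342, 0.2272]
tool_rot: [-3.141, -0.003, -3.018]
wrist_force: [0.1, 0.3, 0.4]
width: 0.0852
finger_force: 0.0
```

Run:
```python
from h import *
f=snap("side","s4"); o=monitor.get_obs();print(o["ee_pos"],o["wrist_force"])
i=f["pixels"][90:240,180:340,::-1]; cv2.imwrite("pics/s4c.png",cv2.resize(i,None,fx=4,fy=4))
```

```text
[0.54214913 0.23445475 0.22871755] [-0.52793339 -0.27924025  0.17460476]
```

View pics/s4c.png

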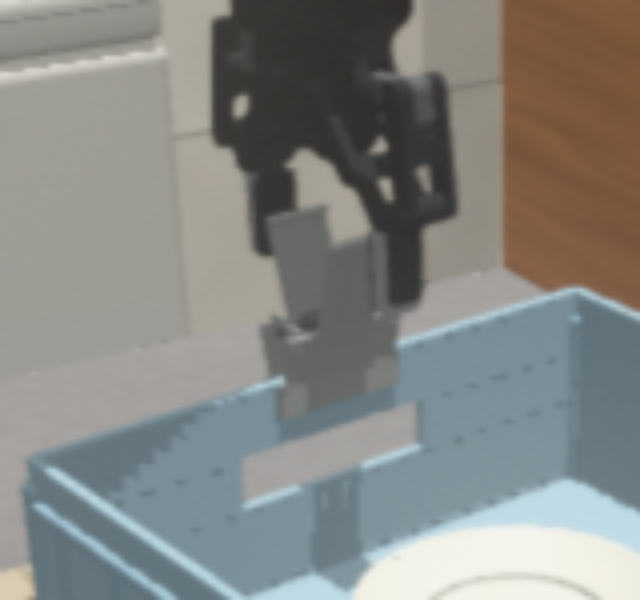

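The crop shows fingers at (272,215) and (402,265) around the tails (300,260)/(350,300); I need to confirm the alignment by depth.

Run:
```python
from h import *
f=dict(np.load("pics/s4.npz")); W=world(f); g=f["pixels"].mean(-1)
c,s=np.cos(.1256),np.sin(.1256)
Q=np.stack([(W[...,0]-.5627)*c+(W[...,1]-.0407)*s,-(W[...,0]-.5627)*s+(W[...,1]-.0407)*c,W[...,2]],-1)
for v in (140,150,158):
    print(v,[(u,*(Q[v,u]*1000).round().astype(int).tolist(),int(g[v,u])) for u in range(238,292,3)])
o=monitor.get_obs();print(o["ee_pos"],o["joint_velocities"].round(4))
e=o["ee_pos"];print((e[0]-.5627)*c+(e[1]-.0407)*s,-(e[0]-.5627)*s+(e[1]-.0407)*c)
```

```text
140 [(238, 746, 1461, -225, 161), (241, 764, 1465, -230, 141), (244, -5, 235, 269, 55), (247, 1, 236, 267, 53), (250, 9, 238, 265, 51), (253, 15, 236, 264, 79), (256, 831, 1445, -240, 158), (259, 845, 1441, -242, 155), (262, 866, 1447, -248, 159), (265, 872, 1432, -245, 161), (268, 883, 1424, -245, 159), (271, -5, 153, 291, 55), (274, -7, 143, 294, 50), (277, -2, 141, 293, 89), (280, -7, 126, 299, 49), (283, -4, 121, 299, 55), (286, 2, 122, 298, 71), (289, 7, 120, 297, 68)]
150 [(238, 742, 1460, -271, 159), (241, 757, 1459, -274, 153), (244, -4, 238, 249, 64), (247, 0, 236, 249, 79), (250, -5, 218, 255, 104), (253, 2, 219, 253, 103), (256, 7, 218, 252, 104), (259, 13, 217, 251, 102), (262, 18, 214, 251, 118), (265, -4, 173, 267, 136), (268, 1, 172, 267, 118), (271, 7, 172, 265, 96), (274, -5, 146, 275, 99), (277, 0, 145, 275, 54), (280, 2, 139, 276, 51), (283, 8, 138, 275, 50), (286, 995, 1437, -323, 129), (289, 1006, 1428, -323, 143)]
158 [(238, 730, 1446, -302, 159), (241, 748, 1449, -307, 159), (244, 759, 1441, -308, 160), (247, 786, 1459, -319, 159), (250, -9, 214, 242, 107), (253, -3, 212, 241, 105), (256, 2, 211, 240, 104), (259, 11, 215, 237, 104), (262, -10, 175, 254, 97), (265, -3, 176, 252, 96), (268, 3, 176, 251, 96), (271, 12, 180, 247, 92), (274, -7, 145, 262, 99), (277, -4, 140, 263, 60), (280, 1, 138, 262, 54), (283, 6, 137, 261, 54), (286, 983, 1424, -357, 126), (289, 1001, 1423, -361, 141)]
[0.54214913 0.23445475 0.22871755] [ 0.0084 -0.016  -0.0319  0.0015  0.0132  0.0015]
0.0038826793442874492 0.19480288912476504
```

Call:
jog_arm:
  plan:
    - [0.65, 0, 0, 0, 0]
    - [0.55, 0, 0, 0, 0]
    - [0.5, 0, 0, 0, 0]
    - [0.45, 0, 0, 0, 0]
    - [0.4, 0, 0, 0, 0]
    - [0.35, 0, 0, 0, 0]
    - [0.3, 0, 0, 0, 0]
    - [0.2, 0, 0, 0, 0]
  force: 40

```text
clock: 13.07
ee_pos: [0.5418, 0.2353, 0.2292]
tool_rot: [-3.141, -0.0, -3.017]
wrist_force: [-0.6, 0.3, -1.0]
width: 0.0237
finger_force: 41.5
```

Call:
jog_arm:
  plan:
    - [0.1, 0, 0, 0, 0]
    - [0, 0, 0, 0, 0]
    - [0, 0, 0, 0, 0]
    - [0, 0, 0, 0, 0]
    - [0, 0, 0, 0, 0]
    - [0, 0, 0, 0, 0]
    - [0, 0, 0, 0, 0]
    - [0, 0, 0, 0, 0]

```text
clock: 13.73
ee_pos: [0.5418, 0.2353, 0.2293]
tool_rot: [-3.141, -0.0, -3.017]
wrist_force: [-0.1, 0.1, -0.2]
width: 0.0236
finger_force: 41.5
```

Run:
```python
from h import *
f=snap("side","s5"); o=monitor.get_obs();print(o["ee_pos"],o["wrist_force"],o["width"],o["finger_force"])
i=f["pixels"][90:240,180:340,::-1]; cv2.imwrite("pics/s5c.png",cv2.resize(i,None,fx=4,fy=4))
```

```text
[0.54182698 0.23530853 0.22926471] [ 0.53239185 -0.78109284 -0.64512443] 0.02358686045334077 41.51387929916382
```

View pics/s5c.png

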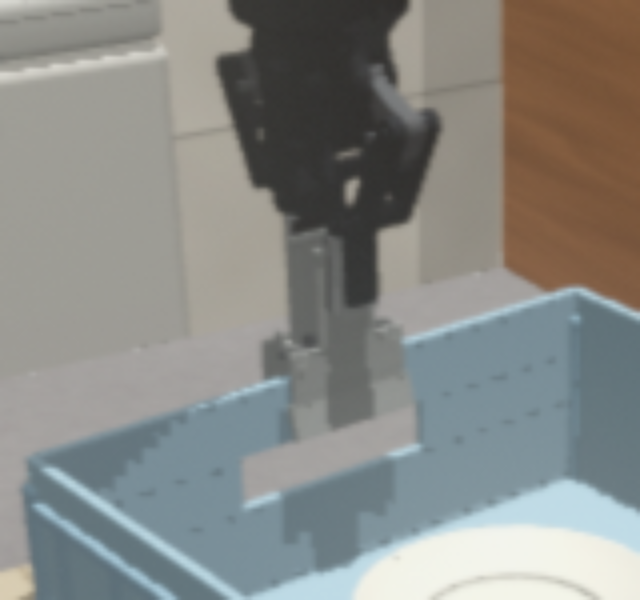

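The clip is squeezed fully open (width 23.6 mm at the stop) with the jaws off the wall (crop (345,380)). Lifting straight up.

Call:
jog_arm:
  plan:
    - [0, 0, 0, 4, 0]
    - [0, 0, 0, 12, 0]
    - [0, 0, 0, 24, 0]
    - [0, 0, 0, 40, 0]
    - [0, 0, 0, 60, 0]
    - [0, 0, 0, 80, 0]
    - [0, 0, 0, 98, 0]
    - [0, 0, 0, 110, 0]

```text
clock: 14.45
ee_pos: [0.5419, 0.2353, 0.3427]
tool_rot: [3.141, 0.003, -3.017]
wrist_force: [0.5, 0.7, -1.1]
width: 0.0235
finger_force: 41.5
```

Call:
jog_arm:
  plan:
    - [0, 1, -8, 0, 0]
    - [0, 3, -22, 0, 0]
    - [0, 5, -40, 0, 0]
    - [0, 8, -60, 0, 0]
    - [0, 11, -80, 0, 0]
    - [0, 14, -100, 0, 0]
    - [0, 16, -120, 0, 0]
    - [0, 19, -140, 0, 0]

```text
clock: 15.12
ee_pos: [0.5604, 0.0931, 0.3384]
tool_rot: [-3.141, -0.001, -3.018]
wrist_force: [0.7, -0.3, -0.2]
width: 0.0237
finger_force: 41.5
```

Call:
jog_arm:
  plan:
    - [0, 3, -20, 0, 0]
    - [0, 6, -40, 0, 0]
    - [0, 9, -60, 0, 0]
    - [0, 12, -80, 0, 0]
    - [0, 15, -100, 0, 0]
    - [0, 18, -118, 0, 0]
    - [0, 19, -126, 0, 0]
    - [0, 19, -130, 0, 0]

```text
clock: 15.78
ee_pos: [0.5795, -0.0366, 0.3384]
tool_rot: [3.142, -0.001, -3.019]
wrist_force: [-0.1, -0.6, -0.8]
width: 0.0237
finger_force: 41.5
```

```bash
cat > m3.py <<'E'
from h import *
import sys
t=sys.argv[1]
c,s=np.cos(.1256),np.sin(.1256)
o=monitor.get_obs();e=o["ee_pos"];print(e,o["tool_rot"],o["wrist_force"].round(1),o["width"],o["finger_force"])
print("tcp own",((e[0]-.5627)*c+(e[1]-.0407)*s).round(4),(-(e[0]-.5627)*s+(e[1]-.0407)*c).round(4))
for n in("side","top"):
    f=snap(n,n+t);W=world(f)-e
    Q=np.stack([W[...,0]*c+W[...,1]*s,-W[...,0]*s+W[...,1]*c,W[...,2]],-1)
    m=((Q>[-.05,-.025,-.06])&(Q<[.05,.025,.04])).all(-1)&(f["pixels"].mean(-1)>40)
    P=Q[m]
    for z in np.arange(-.05,.03,.01):
        k=P[abs(P[:,2]-z)<.005]
        if len(k): print(n,"z",z.round(3),len(k),k[:,:2].min(0).round(4),k[:,:2].max(0).round(4))
    if len(P): print(n,P.min(0).round(4))
E
python3 m3.py 6
```

```text
[ 0.57950522 -0.03659833  0.33843314] [ 3.14152550e+00 -1.29848883e-03 -3.01923960e+00] [-0.1 -0.6 -0.8] 0.02365530286144088 41.51292264461517
tcp own 0.007 -0.0788
side z -0.05 197 [-0.0325 -0.0175] [0.0322 0.0169]
side z -0.04 356 [-0.0327 -0.0173] [0.0324 0.0152]
side z -0.03 290 [-0.0307 -0.0142] [0.032  0.0131]
side z -0.02 301 [-0.0309 -0.0144] [0.0309 0.0126]
side z -0.01 326 [-0.03   -0.0141] [0.0293 0.0123]
side z 0.0 180 [-0.0153 -0.02  ] [0.0157 0.0173]
side z 0.01 193 [-0.0162 -0.025 ] [0.0099 0.0242]
side z 0.02 184 [-0.0155 -0.0248] [0.0125 0.0241]
side [-0.0327 -0.025  -0.0514]
top z -0.05 44 [-0.0335 -0.0148] [0.007  0.0197]
top z -0.04 56 [-0.0342 -0.0114] [0.0083 0.0191]
top z -0.03 19 [-0.0327 -0.0093] [0.005  0.0143]
top z -0.02 49 [-0.032  -0.0098] [0.0033 0.0138]
top z -0.01 80 [-0.0317 -0.0098] [-0.0011  0.0138]
top z 0.0 4 [-0.0167 -0.01  ] [-0.0159  0.0125]
top z 0.01 11 [-0.0169 -0.0232] [-0.0073  0.012 ]
top z 0.02 3 [-0.0165 -0.0161] [-0.0115 -0.0091]
top [-0.0342 -0.0232 -0.0539]
```

Call:
jog_arm:
  plan:
    - [0, 1, -8, 0, 0.1]
    - [0, 3, -24, 0, 0.1]
    - [0, 6, -44, 0, 0.1]
    - [0, 9, -66, 0, 0.1]
    - [0, 12, -88, 0, 0.1]
    - [0, 15, -105, 0, 0.1]
    - [0, 16, -115, 0, 0.1]
    - [0, 16.5, -118, 0, 0.1]

```text
clock: 16.55
ee_pos: [0.5964, -0.1539, 0.3389]
tool_rot: [3.142, -0.0, -3.016]
wrist_force: [-0.1, -1.4, -0.8]
width: 0.0241
finger_force: 41.5
```

Call:
jog_arm:
  plan:
    - [0, 0, 0, -1, 0]
    - [0, 0, 0, -2, 0]
    - [0, 0, 0, -4, 0]
    - [0, 0, 0, -6, 0]
    - [0, 0, 0, -8, 0]
    - [0, 0, 0, -8, 0]
    - [0, 0, 0, -8, 0]
    - [0, 0, 0, -8, 0]

```text
clock: 17.22
ee_pos: [0.5963, -0.1525, 0.3314]
tool_rot: [-3.141, 0.0, -3.015]
wrist_force: [-0.1, -0.4, -1.2]
width: 0.0236
finger_force: 41.5
```

```bash
python3 m3.py 7
python3 - <<'E'
from h import *
c,s=np.cos(.1256),np.sin(.1256)
for n in("side7","top7"):
    f=dict(np.load(f"pics/{n}.npz"));W=world(f)
    Q=np.stack([(W[...,0]-.5627)*c+(W[...,1]-.0407)*s,-(W[...,0]-.5627)*s+(W[...,1]-.0407)*c,W[...,2]],-1)
    for z in(.235,.245,.255,.262):
        k=Q[(abs(Q[...,2]-z)<.004)&(abs(Q[...,0])<.08)&(abs(Q[...,1]+.197)<.012)]
        if len(k): print(n,z,len(k),k.min(0).round(4),np.median(k,0).round(4),k.max(0).round(4))
f=cv2.imread("pics/side7.png")[130:330,360:560];g=cv2.imread("pics/top7.png")[140:290,380:500]
cv2.imwrite("pics/c7.png",np.hstack([cv2.resize(f,(480,480)),cv2.resize(g,(320,400))[:,:].copy() if 0 else cv2.copyMakeBorder(cv2.resize(g,(320,400)),0,80,0,0,0)]))
E
```

```text
[ 0.59632401 -0.15253762  0.33135322] [-3.14146090e+00  7.13673027e-05 -3.01535046e+00] [-0.1 -0.4 -1.2] 0.02355921028391196 41.518126130104065
tcp own 0.0092 -0.1959
side z -0.05 235 [-0.0328 -0.0173] [0.0321 0.0167]
side z -0.04 402 [-0.0329 -0.0166] [0.0331 0.0152]
side z -0.03 314 [-0.0343 -0.0135] [0.0306 0.0129]
side z -0.02 343 [-0.0307 -0.0135] [0.0318 0.0131]
side z -0.01 402 [-0.0306 -0.0133] [0.0312 0.0121]
side z 0.0 209 [-0.0161 -0.0201] [0.0136 0.0175]
side z 0.01 252 [-0.0162 -0.0247] [0.0146 0.0239]
side z 0.02 245 [-0.0158 -0.0212] [0.0156 0.0247]
side [-0.0343 -0.0247 -0.0527]
top z -0.05 56 [-0.0335 -0.0126] [0.0086 0.0194]
top z -0.04 74 [-0.0335 -0.0113] [0.0064 0.0181]
top z -0.03 17 [-0.0319 -0.0102] [0.0044 0.0136]
top z -0.02 51 [-0.0316 -0.0106] [-0.0131  0.0136]
top z -0.01 73 [-0.0316 -0.0101] [-0.0031  0.014 ]
top z 0.0 5 [-0.017  -0.0101] [-0.0155  0.0118]
top z 0.01 7 [-0.0165 -0.0244] [-0.007   0.0108]
top z 0.02 9 [-0.0166 -0.0245] [-0.0075 -0.0087]
top [-0.0335 -0.0245 -0.0529]
side7 0.235 277 [-0.0464 -0.201   0.231 ] [ 0.0019 -0.1994  0.235 ] [ 0.063  -0.1968  0.239 ]
side7 0.245 288 [-0.0468 -0.2012  0.241 ] [ 0.0034 -0.1994  0.2449] [ 0.0624 -0.1975  0.249 ]
side7 0.255 289 [-0.0471 -0.2008  0.251 ] [ 0.0015 -0.1995  0.2552] [ 0.0635 -0.1966  0.259 ]
side7 0.262 191 [-0.0453 -0.2008  0.258 ] [ 0.0057 -0.199   0.2604] [ 0.0637 -0.1961  0.2626]
top7 0.235 10 [-0.0291 -0.1955  0.2316] [-0.0208 -0.1948  0.2341] [-0.0128 -0.1946  0.2389]
top7 0.245 14 [-0.0311 -0.1955  0.2411] [-0.0235 -0.1947  0.2449] [ 0.058  -0.1944  0.2478]
top7 0.255 28 [-0.0355 -0.1984  0.253 ] [-0.0258 -0.1955  0.2567] [-0.0128 -0.194   0.2587]
top7 0.262 24 [-0.038  -0.1973  0.258 ] [-0.0247 -0.1959  0.2612] [-0.0121 -0.1939  0.2643]
```

View pics/c7.png

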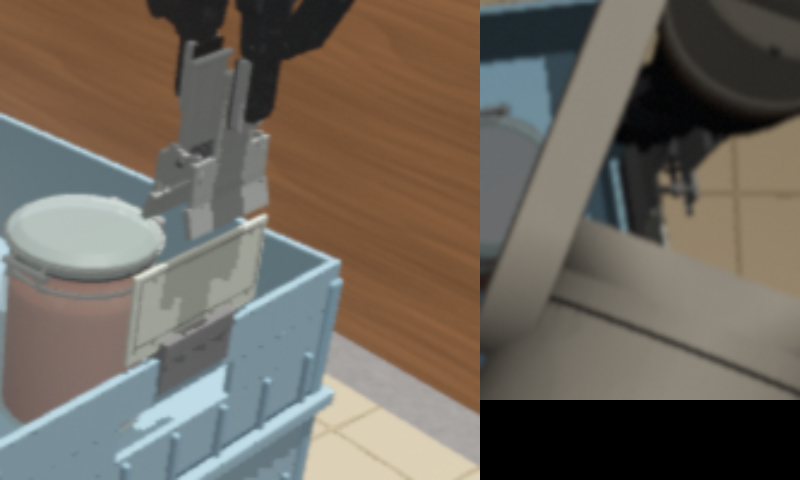

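The side crop shows the clip open and square, just above the card's middle ((205,190) over (200,285)). Both views say to shift ~2 mm outwards (own -y) and 1 mm in x. Correcting that, then lowering.

Call:
jog_arm:
  plan:
    - [0, -0.5, -1.2, 0, 0]
    - [0, -0.7, -2.2, 0, 0]
    - [0, -0.7, -2.2, -4, 0]
    - [0, -0.7, -2.2, -8, 0]
    - [0, -0.7, -2.2, -12, 0]
    - [0, -0.7, -2.2, -16, 0]
    - [0, -0.7, -2.2, -18, 0]
    - [0, -0.7, -2.2, -18, 0]

```text
clock: 17.98
ee_pos: [0.5955, -0.1548, 0.3126]
tool_rot: [3.141, -0.001, -3.016]
wrist_force: [0.7, -1.1, -0.2]
width: 0.0238
finger_force: 41.5
```

Call:
jog_arm:
  plan:
    - [0, 0, 0, -2, 0]
    - [0, 0, 0, -4, 0]
    - [0, 0, 0, -6, 0]
    - [0, 0, 0, -8, 0]
    - [0, 0, 0, -10, 0]
    - [0, 0, 0, -12, 0]
    - [0, 0, 0, -13, 0]
    - [0, 0, 0, -13, 0]

```text
clock: 18.65
ee_pos: [0.5956, -0.1549, 0.3]
tool_rot: [3.142, -0.0, -3.016]
wrist_force: [0.3, 0.5, -0.9]
width: 0.0236
finger_force: 41.5
```

```bash
python3 m3.py 8 | grep -v top
python3 - <<'E'
from h import *
f=cv2.imread("pics/side8.png")[130:330,360:560]
cv2.imwrite("pics/c8.png",cv2.resize(f,(600,600)))
E
```

```text
[ 0.59555525 -0.15486473  0.29996296] [ 3.14151664e+00 -3.37850579e-04 -3.01556367e+00] [ 0.3  0.5 -0.9] 0.023598505415784083 41.51803493499756
tcp own 0.0081 -0.1981
side z -0.05 312 [-0.0498 -0.0176] [0.05   0.0175]
side z -0.04 487 [-0.0496 -0.0161] [0.0495 0.0153]
side z -0.03 282 [-0.0308 -0.0137] [0.03  0.013]
side z -0.02 323 [-0.0304 -0.0139] [0.0316 0.012 ]
side z -0.01 391 [-0.0307 -0.0133] [0.0305 0.0119]
side z 0.0 185 [-0.0167 -0.0202] [0.0144 0.0175]
side z 0.01 236 [-0.016 -0.025] [0.0139 0.0239]
side z 0.02 236 [-0.0162 -0.0205] [0.0166 0.0245]
side [-0.0499 -0.025  -0.06  ]
```

View pics/c8.png

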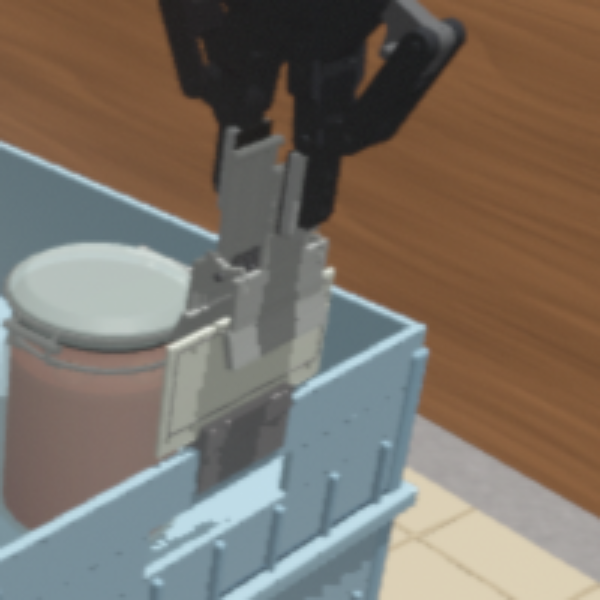

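The clip stands astride the card's middle with one jaw in front at (265,340) and one behind, well open. The forces are near zero and the jar's lid and clamp are still shut. Handing in.

```bash
python3 -c "
from cell import job_done
print(job_done())"
```

```text
the job is handed in; nothing more can be done
None
```

The job is handed in at about 19 s of the 64 s: the lid is shut with its clamp down, and the clip is held squeezed fully open astride the middle of the card's top edge, touching neither card nor crate as far as the images and wrist force show.

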